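# Drainage lumps from the sash dispenser

### The arm

A 6-joint arm with a two-finger parallel gripper is mounted at the origin on the work surface. World frame = base frame: x ahead of the robot, y to its left, z up, the work surface at z = 0. Lengths are in m, angles in degrees, forces in N, time in s.
With the tool pointing down it reaches from about 0.425 to 0.925 m from the base axis. Payload 12.5 kg.
Tool frame: the origin (TCP) lies between the finger pads; the fingertips stand 19 mm ahead of it and the grasp point (between the pads) is the TCP; z points along the fingers, y is the direction in which the jaws open and shut (so a half turn about z gives the same grasp; the last joint's range is limited). The gripper opens to 85 mm and grips with 20 to 120 N. Pads are 22 mm wide; open, the fingers measure 114 mm over their backs; the gripper's body (76 mm by 85 mm) begins 54 mm behind the grasp point. The pads swing forward as they close: fully open they stand 13 mm farther back than shut.
Start: joints at [58.98, 28.126, 89.318, -0, 62.55, -6.05], TCP at [0.264, 0.567, 0.25] pointing down, gripper open.
Joint ranges: [-177.58, 177.58], [-47.91, 125.51], [2.72, 160], [-65.01, 245.01], [3.68, 167.84], [-153.87, 153.87]. Speed limits (degrees/s): [127.2, 127.2, 159.86, 180, 180, 180].

### API

Orientations are given as [roll, pitch, yaw] about the fixed x, y, z axes, in that order (R = Rz(yaw) Ry(pitch) Rx(roll)).
In Python, from plant import r gives the robot as it stands.
- The arm moves only by the tool jog_arm, never from a script. Its argument "targets" is a list of rows, each an object with "dp": the shift along the tool's x, y, z in m, a list of three; "roll": the turn about the tool's z in rad; "jaw": the closure, from 0 (fully open) to 1 (shut). A call has exactly 5 rows; each row shifts and turns the commanded pose from where the row before left it, along the tool's axes as they then stand; what a row does not reach is not made up. A row lasts 1/8 s, in which the tool goes at most 62.5 mm and 10.7 degrees, less where a joint would pass 70% of its speed; a pose out of reach is approached as far as the arm can. A call with a gripper value outside its range is refused whole. The fingers move at their own pace and stop on an object; "force" is the grip in N (left out, the last holds). Time passes only in rows, so rows that do not move let the fingers close, or fill a call up. It gives the time, the measured TCP pose, the force and the opening at its end, in the units of the state.
- r.get_state(): the state, without advancing time (a new reading comes with each control period).
- r.get_image(name): name is "scene" or "side" or "wrist"; returns a dict with "pixels" (400x640x3 uint8, red, green, blue), "depth" (400x640 float32, m along the optical axis (not along the pixel's ray), 0 where there is no reading), "vertical_fov" (degrees; the focal length in pixels is half the picture's height over the tangent of half this angle, whatever the lens; pixels are square), "cx", "cy" (the principal point, pixels), "extrinsics" (4x4, takes a point from camera to world coordinates); the wrist camera has in their place "T_tool_cam" (4x4, takes a point from camera to tool coordinates, whose origin is the TCP and whose axes are the flange's). Camera axes: x right, y up, looking along -z (the intrinsics and any distortion apply to the point x, -y, -z); pixel columns grow to the right and rows downward; lengths in m; the calibration is good to about 2 mm. A picture is of the moment at which its call begins: read the wrist's pose just before it.
- r.sign_off(): hands the job in, once; it reports no verdict.
The state is a dict: "t": time; "q": joint angles; "dq": joint speeds; "joint_efforts": joint torques, N m; "tool_pos": TCP position; "ee_rot": TCP orientation; "force": force on the tool from outside, world axes, zero at the start; "wrist_torque": the same for the moment, N m; "gripper_width": finger opening in m.
Only numpy, scipy, OpenCV 4.12 (cv2) and the standard library are available. Lean on these libraries where they do the work, as an engineer would, in place of code of your own. Each camera call takes 0.05 s, during which the arm holds its last target.

### The job

I need drainage lumps for potting: slide the bamboo tray along the bench until it stands under the dispenser's spout, then raise the dispenser's sash so that all four lumps slide down into the tray, and lower the sash fully again. Keep the tray on the bench and leave the other things where they are.

Things in the scene. Friction and masses are not known exactly. Their poses are not given: they have to be found in the camera images.
- feeder: Cedar lump dispenser, fixed, 136 mm wide (x), 225 mm tall, from y = -140 to +15 mm. Origin on the bench straight below the sash; z up; lumps slide to +y. Behind the sash: open-topped hopper with a 30 degree chute floor. In front: aluminium spout, 112 mm wide, ending at y = +60 mm, underside at least 80 mm above the bench; below it, it is free from y = +15 mm on, so the tray fits under.
- spout (a point): Middle of the spout's lip, on the chute floor, 90 mm above the bench.
- sash (a joint): Vertical sliding sash (clear pane in an aluminium frame, 108 mm wide, 85 mm tall) that closes the chute. 0 = fully down (shut), grows to 0.070 m fully up. It stays where it is left; takes about 8 N to raise and 3 N to push down. It starts shut or up to 5 mm up.
- sash_grip (a point): Middle of the sash handle: level round aluminium bar, 16 mm thick, 84 mm long along the dispenser's x, a stem at each end, 33 mm above the sash's top edge, free all round; can be pinched from above, fingers closing along the dispenser's y. 245 mm above the bench when shut; moves with the sash.
- tray: Open bamboo plant tray, 190 mm (its x) by 180 mm (its y), 55 mm tall, walls and floor 8 mm thick, 0.5 kg, loose on the bench in front of the spout. Origin: centre of its underside, z up.
- lump0: Knobbly terracotta drainage lump, about 43 x 34 x 36 mm, 30 g; one of four alike that lie in the hopper behind the sash. Origin about its centre.
- lump1: Knobbly terracotta drainage lump, about 43 x 34 x 36 mm, 30 g; one of four alike that lie in the hopper behind the sash. Origin about its centre.
- lump2: Knobbly terracotta drainage lump, about 43 x 34 x 36 mm, 30 g; one of four alike that lie in the hopper behind the sash. Origin about its centre.
- lump3: Knobbly terracotta drainage lump, about 43 x 34 x 36 mm, 30 g; one of four alike that lie in the hopper behind the sash. Origin about its centre.
- black_pot: Bystander: charcoal plastic plant pot, 120 mm wide, 110 mm tall, on the left. Origin: centre of its underside.
- thumb_pot: Bystander: small white ceramic thumb pot, 70 mm wide, 55 mm tall, near the robot's right. Origin: centre of its underside.
- trowel: Bystander: aluminium trowel with dark wooden handle, 290 mm long, lying flat (up to 24 mm high) along the far side. Origin: about the middle of its length, on the underside.
- sprayer: Bystander: white closed bottle, 72 mm wide, 200 mm tall, on the right. Origin: centre of its underside.
- brush: Bystander: hand brush lying flat on the left. Origin: about the middle of its length, on the underside.

How it is judged (in metres and radians):
On the way, in this order (a step that is already met when the one before it is completed fails the run):
1. The tray stands under the spout (its centre at most 135 mm in front of the sash along the dispenser's y, and within 45 mm of the spout's middle line), the sash still less than 15 mm up (y of tray in the frame of feeder below 0.135 m and x of tray in the frame of feeder between -0.045 and 0.045 m and angle between tray's own z axis and vertical below 0.06 rad and value of joint sash below 0.015 m), for 0.2 s.
2. The sash is raised by at least 50 mm (value of joint sash above 0.05 m), for 0.2 s.
At the end, for the whole second after the job is handed in: All four lumps lie at rest inside the tray, below its rim; the tray stands flat and still on the bench under the spout (its centre at most 135 mm in front of the sash and within 45 mm of the spout's middle line); the sash is fully down again, within 5 mm (y of tray in the frame of feeder below 0.135 m and x of tray in the frame of feeder between -0.045 and 0.045 m and angle between tray's own z axis and vertical below 0.06 rad and value of joint sash below 0.005 m and height (world z) of tray below 0.006 m and linear speed of tray below 0.02 m/s and x of lump0 in the frame of tray between -0.09 and 0.09 m and y of lump0 in the frame of tray between -0.085 and 0.085 m and z of each of lump0, lump1, lump2, lump3 in the frame of tray below 0.055 m and linear speed of each of lump0, lump1, lump2, lump3 below 0.05 m/s and x of lump1 in the frame of tray between -0.09 and 0.09 m and y of lump1 in the frame of tray between -0.085 and 0.085 m and x of lump2 in the frame of tray between -0.09 and 0.09 m and y of lump2 in the frame of tray between -0.085 and 0.085 m and x of lump3 in the frame of tray between -0.09 and 0.09 m and y of lump3 in the frame of tray between -0.085 and 0.085 m); the robot touches nothing.
It fails at once if The tray is lifted more than 20 mm off the bench or tipped by more than 20 degrees (height (world z) of tray above 0.02 m or angle between tray's own z axis and vertical above 0.35 rad).
It fails at once if A bystander (charcoal pot, thumb pot, trowel, bottle, brush) is moved more than 30 mm (distance of any of black_pot, thumb_pot, trowel, sprayer, brush from where it was at the start of the episode above 0.03 m).
It also fails if it takes over 51 s, if anything falls off the work surface, if the arm or the gripper's body presses on something with over 40 N, if the wrist force passes 120 N, or if a joint passes its speed limit or range.

## Working session

There is one attempt and no reset: what is moved stays moved. The work goes in short steps, Python scripts to look and compute and a tool call to move; the robot and the scene stay as the last step left them, time stands still between calls to the robot, and variables do not carry over. Pictures are saved under pics/ and viewed, and the job is handed in when it is done.

Besides the shell and the picture viewer there is one more tool, called after "Request:" by a JSON object that holds its "fn" and its "kwargs". jog_arm: Moves the arm, as the interface text tells. Its arguments: {"type":"object","properties":{"targets":{"type":"array","items":{"type":"object","properties":{"dp":{"type":"array","items":{"type":"number"}},"roll":{"type":"number"},"jaw":{"type":"number"}}}},"force":{"type":"number"}},"required":["targets"]}

```bash
mkdir -p pics; ls; cat > h.py <<'E'
import numpy as np, cv2
from plant import r
def cap(n,f):
    im=r.get_image(n); cv2.imwrite('pics/'+f+'.png',im['pixels'][:,:,::-1]); np.savez('pics/'+f+'.npz',**im); return im
E
python3 - <<'E'
from h import *
print(r.get_state())
for n in ['scene','side']:
    im=cap(n,n+'0'); print({k:v for k,v in im.items() if k not in('pixels','depth')})
E
```

```text
pics
{'t': 0.0, 'q': array([ 5.89810336e+01,  2.81663190e+01,  8.93504187e+01,  6.24227951e-04,
        6.25506489e+01, -6.05122122e+00]), 'dq': array([-0.03457567,  0.03454407,  0.08945754,  0.02232575, -0.1030553 ,
        0.0489751 ]), 'joint_efforts': array([ 1.48178111e-03, -6.18448877e+01, -2.61584061e+01, -9.35135949e-05,
        4.03374157e-03,  4.31471946e-06]), 'tool_pos': array([0.26369366, 0.56641675, 0.24970242]), 'ee_rot': array([-1.79933047e+02, -7.65425025e-03,  1.55031962e+02]), 'force': array([-0.3352909 , -0.08943592,  0.71823393]), 'wrist_torque': array([ 0.07869827,  0.00046049, -0.0375291 ]), 'gripper_width': 0.08535279178157251}
{'vertical_fov': 52.703340803475896, 'cx': 320.3577220033758, 'cy': 196.65633767849596, 'extrinsics': array([[-3.88009604e-01, -6.05482946e-01,  6.94866137e-01,
         1.54510497e+00],
       [ 9.21655206e-01, -2.55294622e-01,  2.92192295e-01,
         3.58807184e-01],
       [ 4.78136322e-04,  7.53800410e-01,  6.57103275e-01,
         1.07208349e+00],
       [ 0.00000000e+00,  0.00000000e+00,  0.00000000e+00,
         1.00000000e+00]])}
{'vertical_fov': 48.45951186714261, 'cx': 319.2425760790217, 'cy': 202.7455619345827, 'extrinsics': array([[ 0.98955474,  0.10481262, -0.0989734 ,  0.41879604],
       [-0.1440792 ,  0.7417273 , -0.65504336, -0.94042436],
       [ 0.00475446,  0.66246127,  0.74908108,  1.20130749],
       [ 0.        ,  0.        ,  0.        ,  1.        ]])}
```

View pics/scene0.png

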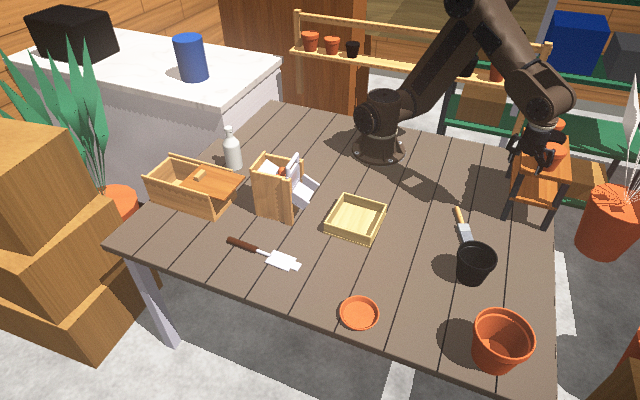

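View pics/side0.png

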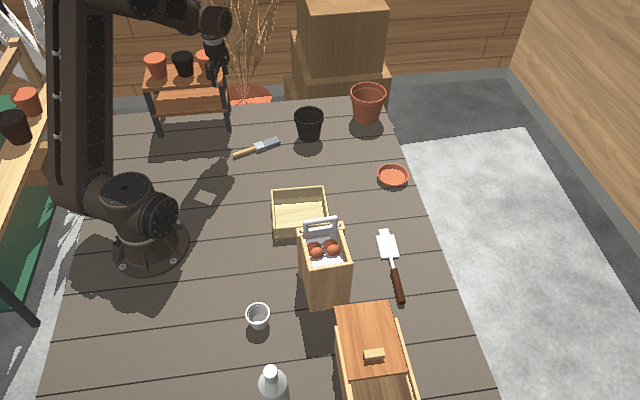

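The scene shows the dispenser near (280,185) and the tray near (357,218). In the side view the sash handle is near (320,222), the tray at (300,212), and lumps at (324,250). Next I'll measure with depth.

```bash
cat >> h.py <<'E'
def cloud(d):
    z=d['depth'];h,w=z.shape;f=h/2/np.tan(np.radians(float(d['vertical_fov']))/2)
    v,u=np.mgrid[:h,:w]
    p=np.stack([(u-d['cx'])/f*z,-(v-d['cy'])/f*z,-z,np.ones_like(z)],-1)@d['extrinsics'].T
    p=p[...,:3].copy(); p[z==0]=np.nan; return p
E
python3 - <<'E'
from h import *
for n,c in [('scene0',(230,130,400,260)),('side0',(240,170,370,320))]:
    d=dict(np.load(f'pics/{n}.npz'));p=cloud(d)
    hsv=cv2.cvtColor(d['pixels'],cv2.COLOR_RGB2HSV)
    # bench check & heights
    a,b,e,g=c
    cv2.imwrite(f'pics/{n}_c.png',cv2.resize(d['pixels'][b:g,a:e,::-1],None,fx=4,fy=4,interpolation=cv2.INTER_CUBIC))
    q=p[b:g,a:e].reshape(-1,3);q=q[~np.isnan(q[:,0])]
    print(n,np.percentile(q[:,2],[1,5,50,95,99.9]))
    for lo,hi in [(.235,.262),(.218,.23),(.045,.062)]:
        m=(q[:,2]>lo)&(q[:,2]<hi); s=q[m]
        print(lo,hi,len(s),s.min(0) if len(s) else'',s.max(0) if len(s) else '')
        if len(s)>5: 
            rr=cv2.minAreaRect((s[:,:2]*1000).astype(np.float32));print(rr, s.mean(0))
E
```

```text
scene0 [-0.00527746 -0.00333323  0.00237563  0.18577127  0.25754453]
0.235 0.262 109 [ 0.49479641 -0.17815533  0.23512394] [ 0.59333493 -0.15952549  0.26041929]
((544.0353393554688, -168.9011993408203), (99.11647033691406, 16.460712432861328), 3.1658670902252197) [ 0.54869096 -0.16709001  0.25273528]
0.218 0.23 128 [ 0.48806278 -0.31206186  0.21807145] [ 0.61036983 -0.16018645  0.22935513]
((544.4205322265625, -236.18423461914062), (122.32365417480469, 146.42999267578125), 3.989769697189331) [ 0.54791752 -0.2535829   0.22280384]
0.045 0.062 832 [-0.00160483 -0.5423436   0.04502126] [0.61092177 0.15311841 0.06199642]
((307.07110595703125, -197.20468139648438), (608.4829711914062, 694.6925659179688), 1.4115346670150757) [ 0.43643864 -0.02533322  0.05309487]
side0 [-0.00578496 -0.00365119  0.00237241  0.2126513   0.25864069]
0.235 0.262 227 [ 0.48894912 -0.18384301  0.23610732] [ 0.5852638  -0.16220468  0.2618661 ]
((537.2122192382812, -175.09031677246094), (96.77449798583984, 18.307249069213867), 5.533300876617432) [ 0.53664871 -0.17571704  0.2531128 ]
0.218 0.23 283 [ 0.47309854 -0.31548725  0.21801781] [ 0.60673782 -0.15835959  0.22963607]
((539.3606567382812, -237.15679931640625), (125.96528625488281, 153.662841796875), 3.8890721797943115) [ 0.54068865 -0.27330141  0.22321693]
0.045 0.062 759 [ 0.30315478 -0.34687056  0.04505502] [0.60431709 0.15481592 0.06197442]
((450.29669189453125, -95.07608032226562), (301.4067077636719, 500.6346435546875), 0.8954916000366211) [ 0.47572519 -0.07048499  0.0528025 ]
```

View crops.

View pics/scene0_c.png

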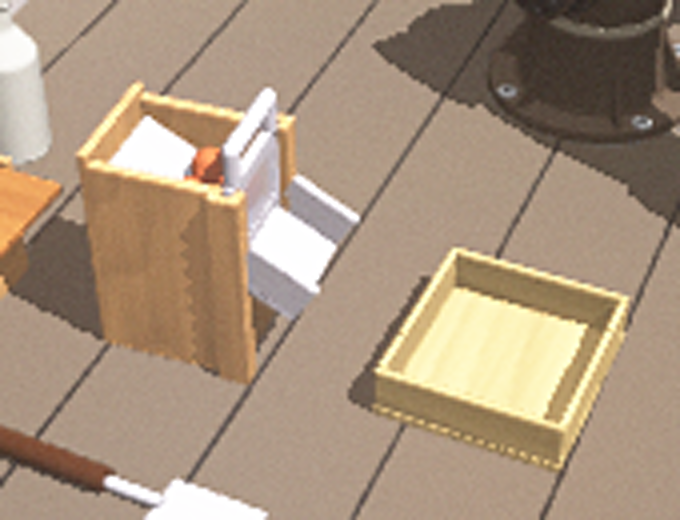

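View pics/side0_c.png

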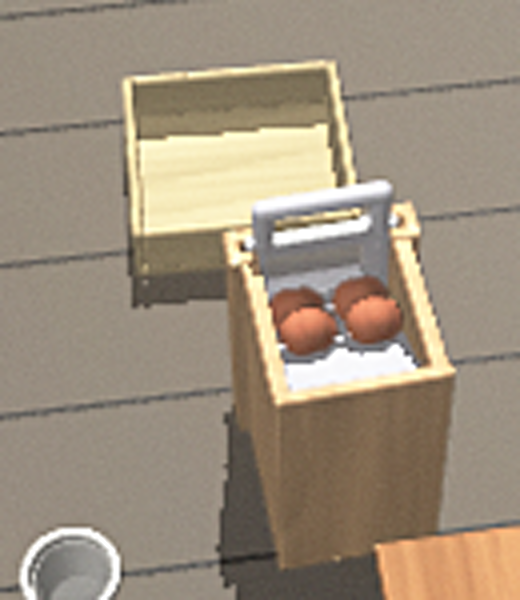

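```bash
python3 - <<'E'
from h import *
for n in ['scene0','side0']:
    d=dict(np.load(f'pics/{n}.npz'));p=cloud(d);q=p.reshape(-1,3)
    box=(q[:,0]>.35)&(q[:,0]<.75)&(q[:,1]>-.115)&(q[:,1]<.25)
    rim=q[box&(q[:,2]>.046)&(q[:,2]<.064)]
    rr=cv2.minAreaRect((rim[:,:2]*1000).astype(np.float32));print(n,'tray',rr,np.median(rim[:,2]))
    bm=(q[:,2]>.246)&(q[:,2]<.262)&(q[:,1]>-.25)&(q[:,1]<-.1)&(q[:,0]>.4)&(q[:,0]<.7); s=q[bm]
    k=np.polyfit(s[:,0],s[:,1],1);print('bar',np.degrees(np.arctan(k[0])),s.min(0),s.max(0),np.median(s,0))
    # feeder top faces 
    m=(abs(q[:,2]-.224)<.006)&(q[:,0]>.4)&(q[:,0]<.7)&(q[:,1]<-.15)&(q[:,1]>-.4);s=q[m]
    rr=cv2.minAreaRect((s[:,:2]*1000).astype(np.float32));print('fd',rr)
    # spout: lip
    m=(q[:,2]>.08)&(q[:,2]<.14)&(q[:,0]>.4)&(q[:,0]<.7)&(q[:,1]<-.03)&(q[:,1]>-.18);s=q[m]
    print('spout',len(s),s.min(0),s.max(0))
E
```

```text
scene0 tray ((502.7132568359375, 61.47362518310547), (180.57456970214844, 200.16207885742188), 88.54546356201172) 0.05367092492536729
bar 2.970115682300954 [ 0.49479641 -0.17815533  0.24604742] [ 0.59333493 -0.15952549  0.26041929] [ 0.5477603  -0.166936    0.25520493]
fd ((544.4205322265625, -236.18423461914062), (122.32365417480469, 146.42999267578125), 3.989769697189331)
spout 607 [ 0.47886022 -0.17950261  0.08028285] [ 0.61101686 -0.08751229  0.13982545]
side0 tray ((500.94873046875, 58.177734375), (188.51736450195312, 189.87942504882812), 88.32154083251953) 0.053285278937061586
bar 3.5562592793469747 [ 0.48929918 -0.18384301  0.2465449 ] [ 0.5852638  -0.16220468  0.2618661 ] [ 0.53662587 -0.17614288  0.25552626]
fd ((539.3606567382812, -237.15679931640625), (125.96528625488281, 153.662841796875), 3.8890721797943115)
spout 18 [ 0.46964461 -0.1786895   0.08470881] [ 0.58374111 -0.09105942  0.13989478]
```

The bar is at about (0.541, -0.172, 0.247), with the dispenser yawed about 4°. The tray is at about (0.502, 0.060) with yaw about -1.5°, so it sits at about (-0.023, 0.234) in the feeder frame. I'll grip its front wall (+y) at about (0.504, 0.146) and drag it.

Request:
{"fn": "jog_arm", "kwargs": {"targets": [{"dp":[0,0,0],"roll":-0.137,"jaw":0},{"dp":[0,0,0],"roll":-0.137,"jaw":0},{"dp":[0,0,0],"roll":-0.137,"jaw":0},{"dp":[-0.0208,-0.0345,0],"roll":0,"jaw":0},{"dp":[-0.0208,-0.0345,0],"roll":0,"jaw":0}], "force": 30}}

```text
t: 0.72
tool_pos: [0.3038, 0.4958, 0.2498]
ee_rot: [-180.0, -0.0, 178.6]
force: [1.5, 0.1, -0.3]
gripper_width: 0.0856
```

Request:
{"fn": "jog_arm", "kwargs": {"targets": [{"dp":[-0.0208,-0.0345,0],"roll":0,"jaw":0},{"dp":[-0.0208,-0.0345,0],"roll":0,"jaw":0},{"dp":[-0.0208,-0.0345,0],"roll":0,"jaw":0},{"dp":[-0.0208,-0.0345,0],"roll":0,"jaw":0},{"dp":[-0.0208,-0.0345,0],"roll":0,"jaw":0}]}}

```text
t: 1.35
tool_pos: [0.4038, 0.3204, 0.2502]
ee_rot: [-180.0, -0.0, 178.6]
force: [0.3, 0.1, 0.6]
gripper_width: 0.0857
```

Request:
{"fn": "jog_arm", "kwargs": {"targets": [{"dp":[-0.0208,-0.0345,0],"roll":0,"jaw":0},{"dp":[-0.0208,-0.0345,0],"roll":0,"jaw":0},{"dp":[-0.0208,-0.0345,0],"roll":0,"jaw":0},{"dp":[-0.0208,-0.0345,0],"roll":0,"jaw":0},{"dp":[-0.0208,-0.0345,0],"roll":0,"jaw":0}]}}

```text
t: 1.98
tool_pos: [0.5035, 0.1453, 0.2501]
ee_rot: [180.0, -0.0, 178.6]
force: [0.0, 0.2, -0.2]
gripper_width: 0.0854
```

```bash
python3 - <<'E'
from h import *
from scipy.spatial.transform import Rotation as R
s=r.get_state();print(s['t'],s['tool_pos'],s['ee_rot'])
d=cap('wrist','w1')
T=np.eye(4);T[:3,:3]=R.from_euler('xyz',s['ee_rot'],degrees=True).as_matrix();T[:3,3]=s['tool_pos']
d['extrinsics']=T@d['T_tool_cam'];np.savez('pics/w1.npz',**d)
q=cloud(d).reshape(-1,3)
rim=q[(q[:,2]>.048)&(q[:,2]<.062)&(q[:,0]>.35)&(q[:,0]<.7)&(q[:,1]>-.06)&(q[:,1]<.25)]
print(len(rim),cv2.minAreaRect((rim[:,:2]*1000).astype(np.float32)),np.median(rim[:,2]))
for x in (.45,.48,.5,.52,.55):
    m=rim[(abs(rim[:,0]-x)<.006)&(rim[:,1]>.1)];print(x,len(m),m[:,1].min() if len(m) else 0,m[:,1].max() if len(m) else 0)
E
```

```text
1.975 [0.50353121 0.14529786 0.25013555] [ 1.79998740e+02 -1.84408285e-02  1.78578066e+02]
5035 ((499.29132080078125, 61.15105438232422), (179.7970428466797, 189.01828002929688), 88.46977996826172) 0.05522555360451431
0.45 82 0.14493963541746607 0.15168530539029856
0.48 77 0.1441527093146194 0.15107683540807057
0.5 71 0.1436432741391742 0.1506817286034799
0.52 68 0.143107655348471 0.15029239594669336
0.55 65 0.1422974218593056 0.14969543872565397
```

View pics/w1.png

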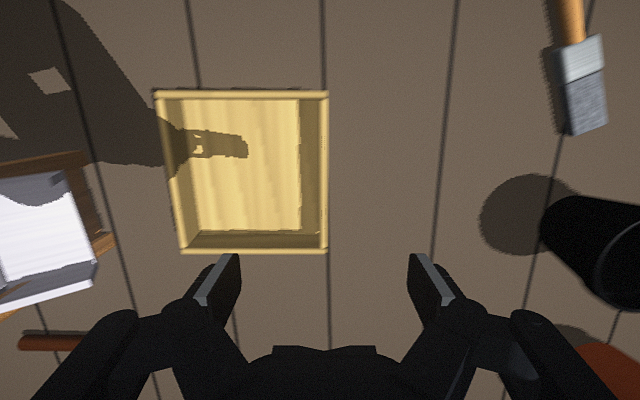

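The tray rim in the wrist view spans (155..328, 90..252). It measures 180×189 mm, centred at (0.499, 0.061), which matches its stated size. Going down on the front wall now.

Request:
{"fn": "jog_arm", "kwargs": {"targets": [{"dp":[0,0.0015,0.045],"jaw":0},{"dp":[0,0,0.045],"jaw":0},{"dp":[0,0,0.045],"jaw":0},{"dp":[0,0,0.04],"jaw":0},{"dp":[0,0,0.03],"jaw":0}]}}

```text
$.targets[0]: bad value
```

Request:
{"fn": "jog_arm", "kwargs": {"targets": [{"dp":[0,0,0.002],"roll":0,"jaw":1},{"dp":[0,0,0],"roll":0,"jaw":1},{"dp":[0,0,0],"roll":0,"jaw":1},{"dp":[0,0,0],"roll":0,"jaw":1},{"dp":[0,0,0],"roll":0,"jaw":1}]}}

```text
t: 2.65
tool_pos: [0.5029, 0.1469, 0.2484]
ee_rot: [180.0, 0.0, 178.6]
force: [0.5, 0.0, -0.1]
gripper_width: 0.0002
```

```bash
python3 - <<'E'
from h import *
s=r.get_state();print(s['t'],s['tool_pos'],s['ee_rot'],s['gripper_width'],s['force'])
for n in('scene','side'):
    d=cap(n,n+'1');q=cloud(d).reshape(-1,3)
    # spout lip points (high front edge) in candidate feeder frame
    a=np.radians(3.7);o=np.array([.542,-.172]);c=q[:,:2]-o
    f=np.stack([c[:,0]*np.cos(a)+c[:,1]*np.sin(a),-c[:,0]*np.sin(a)+c[:,1]*np.cos(a),q[:,2]],1)
    m=(abs(f[:,0])<.09)&(f[:,1]>-.17)&(f[:,1]<.08)&(q[:,2]>.075)
    g=f[m];print(n,np.percentile(g,[0.5,99.5],axis=0))
    m=(f[:,1]>.02)&m;g=f[m];print('spout',len(g),np.percentile(g,[1,99],axis=0))
E
```

```text
2.65 [0.50294869 0.14686713 0.24836552] [1.79993998e+02 8.01715368e-03 1.78611502e+02] 0.00016140913572349508 [ 0.52821388  0.04996334 -0.09710582]
scene [[-0.06538058 -0.13626637  0.07697075]
 [ 0.0680855   0.07257942  0.25763339]]
spout 472 [[-0.05910671  0.02100427  0.09000183]
 [ 0.05724089  0.07651166  0.15746582]]
side [[-0.07149092 -0.14178689  0.07717575]
 [ 0.06012636  0.01158161  0.2589023 ]]
spout 1 [[0.04707572 0.07584152 0.12732071]
 [0.04707572 0.07584152 0.12732071]]
```

The first call was refused because a roll was missing, so the jaws closed in mid-air. I'll reopen and go down with all fields filled in.

Request:
{"fn": "jog_arm", "kwargs": {"targets": [{"dp":[0,0,0],"roll":0,"jaw":0},{"dp":[0,0,0.02],"roll":0,"jaw":0},{"dp":[0,0,0.03],"roll":0,"jaw":0},{"dp":[0,0,0.035],"roll":0,"jaw":0},{"dp":[0,0,0.035],"roll":0,"jaw":0}]}}

```text
t: 3.38
tool_pos: [0.5032, 0.1465, 0.1274]
ee_rot: [180.0, 0.0, 178.6]
force: [1.1, 0.1, 0.5]
gripper_width: 0.0852
```

Request:
{"fn": "jog_arm", "kwargs": {"targets": [{"dp":[0,0,0.03],"roll":0,"jaw":0},{"dp":[0,0,0.03],"roll":0,"jaw":0},{"dp":[0,0,0.02],"roll":0,"jaw":0},{"dp":[0,0,0.006],"roll":0,"jaw":0},{"dp":[0,0,0],"roll":0,"jaw":1}]}}

```text
t: 4.0
tool_pos: [0.5032, 0.1466, 0.0424]
ee_rot: [180.0, -0.0, 178.6]
force: [1.4, 1.1, -0.2]
gripper_width: 0.0698
```

Request:
{"fn": "jog_arm", "kwargs": {"targets": [{"dp":[0,0,0],"roll":0,"jaw":1},{"dp":[0,0,0],"roll":0,"jaw":1},{"dp":[0,0,0],"roll":0,"jaw":1},{"dp":[0,0,0],"roll":0,"jaw":1},{"dp":[0,0,0],"roll":0,"jaw":1}]}}

```text
t: 4.62
tool_pos: [0.5032, 0.1466, 0.0427]
ee_rot: [180.0, 0.0, 178.6]
force: [-0.3, 0.0, 6.0]
gripper_width: 0.0073
```

The wall is gripped, with a 7 mm opening. I'll drag at moderate speed, aligning the yaw first.

Request:
{"fn": "jog_arm", "kwargs": {"targets": [{"dp":[0,0,0],"roll":-0.045,"jaw":1},{"dp":[0,0,0],"roll":-0.045,"jaw":1},{"dp":[-0.0017,-0.0115,0],"roll":0,"jaw":1},{"dp":[-0.0017,-0.0115,0],"roll":0,"jaw":1},{"dp":[-0.0017,-0.0115,0],"roll":0,"jaw":1}]}}

```text
t: 5.25
tool_pos: [0.5106, 0.1126, 0.0427]
ee_rot: [180.0, 0.0, -176.3]
force: [-1.0, 5.0, 5.7]
gripper_width: 0.0079
```

Request:
{"fn": "jog_arm", "kwargs": {"targets": [{"dp":[-0.0017,-0.0115,0],"roll":0,"jaw":1},{"dp":[-0.0017,-0.0115,0],"roll":0,"jaw":1},{"dp":[-0.0017,-0.0115,0],"roll":0,"jaw":1},{"dp":[-0.0017,-0.0115,0],"roll":0,"jaw":1},{"dp":[-0.0017,-0.0115,0],"roll":0,"jaw":1}]}}

```text
t: 5.88
tool_pos: [0.5228, 0.0557, 0.0427]
ee_rot: [180.0, 0.0, -176.3]
force: [-0.8, 5.8, 6.3]
gripper_width: 0.0077
```

Request:
{"fn": "jog_arm", "kwargs": {"targets": [{"dp":[-0.0017,-0.0115,0],"roll":0,"jaw":1},{"dp":[-0.0017,-0.0115,0],"roll":0,"jaw":1},{"dp":[0,0,0],"roll":0,"jaw":1},{"dp":[0,0,0],"roll":0,"jaw":1},{"dp":[0,0,0],"roll":0,"jaw":1}]}}

```text
t: 6.5
tool_pos: [0.528, 0.0324, 0.0427]
ee_rot: [-180.0, 0.1, -176.3]
force: [0.1, -5.5, 4.8]
gripper_width: 0.0075
```

```bash
cat > meas.py <<'E'
from h import *
import sys
a=np.radians(3.7);o=np.array([.541,-.172])
def ff(q):
    c=q[:,:2]-o
    return np.stack([c[:,0]*np.cos(a)+c[:,1]*np.sin(a),-c[:,0]*np.sin(a)+c[:,1]*np.cos(a),q[:,2]],1)
s=r.get_state();print(s['t'],s['tool_pos'],s['ee_rot'],s['gripper_width'],s['force'])
for n in('scene','side'):
    d=cap(n,n+sys.argv[1]);f=ff(cloud(d).reshape(-1,3))
    m=(abs(f[:,0])<.14)&(f[:,1]>.0)&(f[:,1]<.26)&(f[:,2]>.048)&(f[:,2]<.06)
    print(n,np.percentile(f[m],[.5,99.5],axis=0)[:,:2])
    x=(110,110) if n=='scene' else (100,150); 
    c=(220,130,400,260) if n=='scene' else (230,150,370,320)
    cv2.imwrite(f'pics/{n}{sys.argv[1]}_c.png',cv2.resize(d['pixels'][c[1]:c[3],c[0]:c[2],::-1],None,fx=3,fy=3,interpolation=cv2.INTER_CUBIC))
E
python3 meas.py 2
```

```text
6.5 [0.52795003 0.03244    0.04271707] [-1.79977924e+02  6.39386942e-02 -1.76274297e+02] 0.007463594449536593 [ 0.09341268 -5.47541787  4.77810472]
scene [[-0.09351495  0.00131985]
 [ 0.09972683  0.21961834]]
side [[-0.09486652  0.01310146]
 [ 0.09423508  0.20859932]]
```

View pics/scene2_c.png

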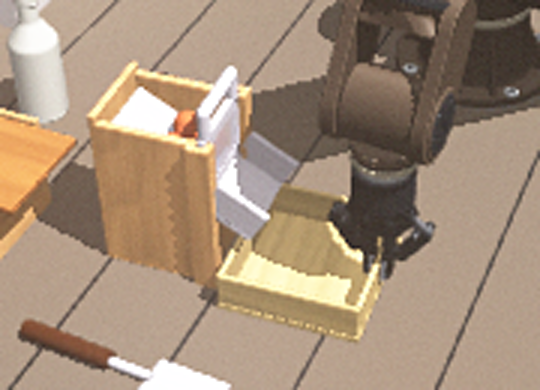

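View pics/side2_c.png

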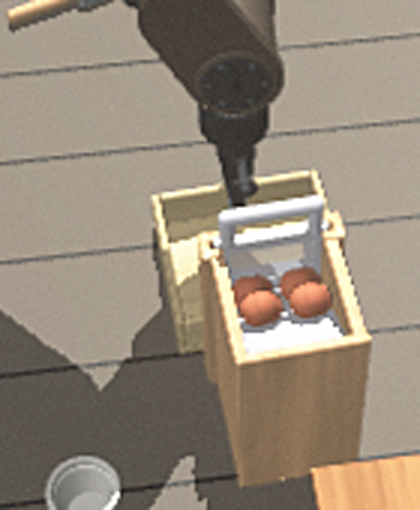

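The tray now stands under the spout, with its back wall just clear of the dispenser. Releasing and rising.

Request:
{"fn": "jog_arm", "kwargs": {"targets": [{"dp":[0,0,0],"roll":0,"jaw":0},{"dp":[0,0,0],"roll":0,"jaw":0},{"dp":[0,0,0],"roll":0,"jaw":0},{"dp":[0,0,-0.03],"roll":0,"jaw":0},{"dp":[0,0,-0.04],"roll":0,"jaw":0}]}}

```text
t: 7.22
tool_pos: [0.5271, 0.033, 0.1123]
ee_rot: [180.0, -0.1, -176.3]
force: [1.2, -0.3, 0.5]
gripper_width: 0.0856
```

Request:
{"fn": "jog_arm", "kwargs": {"targets": [{"dp":[0,0,-0.045],"roll":0,"jaw":0},{"dp":[0,0,-0.045],"roll":0,"jaw":0},{"dp":[0,0,-0.045],"roll":0,"jaw":0},{"dp":[0,0,-0.045],"roll":0,"jaw":0},{"dp":[0,0,-0.03],"roll":0,"jaw":0}]}}

```text
t: 7.85
tool_pos: [0.5275, 0.033, 0.3244]
ee_rot: [-180.0, 0.1, -176.3]
force: [0.2, -0.6, -0.7]
gripper_width: 0.0855
```

Request:
{"fn": "jog_arm", "kwargs": {"targets": [{"dp":[0,-0.035,0],"roll":0,"jaw":0},{"dp":[0,-0.035,0],"roll":0,"jaw":0},{"dp":[0,-0.03,0],"roll":0,"jaw":0},{"dp":[0,0,0],"roll":0,"jaw":0},{"dp":[0,0,0],"roll":0,"jaw":0}]}}

```text
t: 8.48
tool_pos: [0.5339, -0.0665, 0.3222]
ee_rot: [180.0, -0.0, -176.3]
force: [0.5, 0.1, -0.7]
gripper_width: 0.0855
```

```bash
cat > wr.py <<'E'
from meas import *
from scipy.spatial.transform import Rotation as R
s=r.get_state();d=cap('wrist','w'+sys.argv[1])
T=np.eye(4);T[:3,:3]=R.from_euler('xyz',s['ee_rot'],degrees=True).as_matrix();T[:3,3]=s['tool_pos']
d['extrinsics']=T@d['T_tool_cam'];q=cloud(d).reshape(-1,3);f=ff(q)
m=(abs(f[:,0])<.06)&(abs(f[:,1])<.03)&(f[:,2]>.238)&(f[:,2]<.27)
print('bar',m.sum(),np.percentile(q[m],[1,50,99],axis=0),np.percentile(f[m],[1,50,99],axis=0))
if m.sum()>20:
    k=np.polyfit(q[m][:,0],q[m][:,1],1);print('ang',np.degrees(np.arctan(k[0])))
m=(abs(f[:,0])<.14)&(f[:,1]>.01)&(f[:,1]<.26)&(f[:,2]>.048)&(f[:,2]<.062)
print('tray',m.sum(),np.percentile(f[m],[.5,99.5],axis=0)) if m.sum() else 0
m=(abs(f[:,0])<.1)&(f[:,1]>.025)&(f[:,1]<.1)&(f[:,2]>.08)&(f[:,2]<.16)
print('spout',m.sum(),np.percentile(f[m],[.5,99.5],axis=0)) if m.sum() else 0
E
python3 wr.py 3
```

```text
8.475 [ 0.53390471 -0.06645172  0.3221855 ] [ 1.79977935e+02 -1.14752390e-02 -1.76274002e+02] 0.08546451704870685 [ 0.52770257  0.05702286 -0.70883161]
scene [[-0.09499967  0.00132231]
 [ 0.10014376  0.20961661]]
side [[-0.09488414  0.02616782]
 [ 0.09494177  0.20778707]]
bar 3368 [[ 0.48800581 -0.17786433  0.23932533]
 [ 0.52922202 -0.1673469   0.25663509]
 [ 0.58212583 -0.16015536  0.25935085]] [[-0.05285804 -0.0042605   0.23932533]
 [-0.01143276  0.00554561  0.25663509]
 [ 0.04154201  0.01005577  0.25935085]]
ang 3.6012971147057713
tray 2687 [[-0.09556661  0.01624688  0.04825531]
 [ 0.09296143  0.20864897  0.05812425]]
spout 3980 [[-0.05945362  0.02518673  0.09101738]
 [ 0.05211468  0.07985734  0.15796373]]
```

View pics/w3.png

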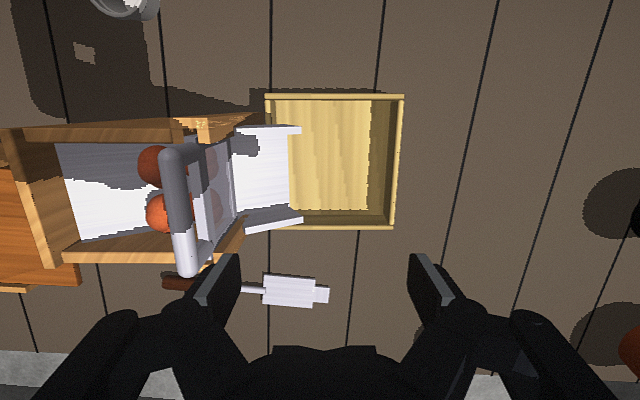

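View pics/scene3_c.png

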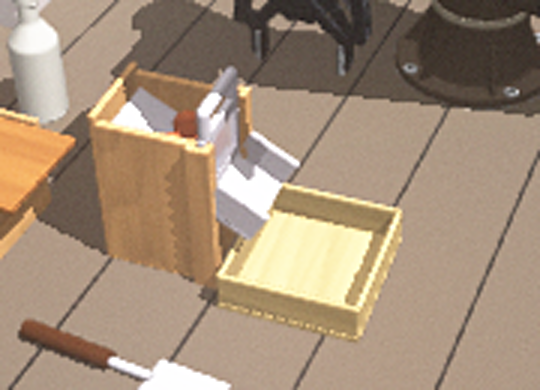

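```bash
cat > an.py <<'E'
from h import *
from scipy.spatial.transform import Rotation as R
a=np.radians(3.7);o=np.array([.541,-.172])
d=dict(np.load('pics/w3.npz'))
T=np.eye(4);T[:3,:3]=R.from_euler('xyz',[1.79977935e+02,-1.14752390e-02,-1.76274002e+02],degrees=True).as_matrix();T[:3,3]=[0.53390471,-0.06645172,0.3221855]
d['extrinsics']=T@d['T_tool_cam'];p=cloud(d)
c=p[...,:2]-o
F=np.stack([c[...,0]*np.cos(a)+c[...,1]*np.sin(a),-c[...,0]*np.sin(a)+c[...,1]*np.cos(a),p[...,2]],-1)*1000
for v in (130,170,222): print(v,[tuple(F[v,u].round().astype(int)) for u in range(236,306,5)])
for v in (170,190,210,230): print('bar',v,[tuple(F[v,u].round().astype(int)) for u in range(150,215,4)])
print('rear wall',[tuple(F[190,u].round().astype(int)) for u in range(5,60,6)])
E
python3 an.py
```

```text
130 [(np.int64(-58), np.int64(21), np.int64(160)), (np.int64(-58), np.int64(26), np.int64(158)), (np.int64(-57), np.int64(30), np.int64(155)), (np.int64(-57), np.int64(34), np.int64(153)), (np.int64(-57), np.int64(39), np.int64(153)), (np.int64(-57), np.int64(43), np.int64(147)), (np.int64(-57), np.int64(48), np.int64(146)), (np.int64(-56), np.int64(52), np.int64(143)), (np.int64(-56), np.int64(57), np.int64(140)), (np.int64(-56), np.int64(62), np.int64(137)), (np.int64(-56), np.int64(67), np.int64(135)), (np.int64(-56), np.int64(71), np.int64(131)), (np.int64(-55), np.int64(76), np.int64(128)), (np.int64(-46), np.int64(73), np.int64(9))]
170 [(np.int64(-10), np.int64(6), np.int64(122)), (np.int64(-10), np.int64(12), np.int64(121)), (np.int64(-9), np.int64(16), np.int64(118)), (np.int64(-9), np.int64(21), np.int64(114)), (np.int64(-8), np.int64(27), np.int64(112)), (np.int64(-7), np.int64(32), np.int64(108)), (np.int64(-7), np.int64(37), np.int64(105)), (np.int64(-6), np.int64(42), np.int64(101)), (np.int64(-5), np.int64(48), np.int64(99)), (np.int64(-4), np.int64(53), np.int64(94)),
[... 3687 characters left out ...]
4(21), np.int64(-1), np.int64(219)), (np.int64(22), np.int64(1), np.int64(217)), (np.int64(22), np.int64(5), np.int64(218)), (np.int64(24), np.int64(6), np.int64(212)), (np.int64(28), np.int64(6), np.int64(203))]
rear wall [(np.int64(11), np.int64(-255), np.int64(131)), (np.int64(11), np.int64(-250), np.int64(130)), (np.int64(-16), np.int64(-138), np.int64(225)), (np.int64(-16), np.int64(-134), np.int64(225)), (np.int64(-16), np.int64(-129), np.int64(224)), (np.int64(-15), np.int64(-129), np.int64(220)), (np.int64(-13), np.int64(-130), np.int64(214)), (np.int64(-12), np.int64(-129), np.int64(210)), (np.int64(-11), np.int64(-128), np.int64(206)), (np.int64(-9), np.int64(-129), np.int64(199))]
```

The lip measures at y≈60, z≈90 and the bar top at y≈+2, z≈258. So the bar centre is about (0.538, -0.170, 0.250) with the sash about 5 mm up, and the tray is at about (0.00, 0.117) in the feeder frame. All of this agrees with the given sizes. Going to pinch the bar.

Request:
{"fn": "jog_arm", "kwargs": {"targets": [{"dp":[0.0007,-0.026,0],"roll":0,"jaw":0},{"dp":[0.0007,-0.026,0],"roll":0,"jaw":0},{"dp":[0.0007,-0.026,0],"roll":0,"jaw":0},{"dp":[0.0006,-0.0256,0],"roll":0,"jaw":0},{"dp":[0,0,0],"roll":0,"jaw":0}]}}

```text
t: 9.25
tool_pos: [0.5382, -0.171, 0.3221]
ee_rot: [180.0, -0.0, -176.3]
force: [0.3, 0.2, -0.5]
gripper_width: 0.0855
```

Request:
{"fn": "jog_arm", "kwargs": {"targets": [{"dp":[0,0,0.02],"roll":0,"jaw":0},{"dp":[0,0,0.02],"roll":0,"jaw":0},{"dp":[0,0,0.02],"roll":0,"jaw":0},{"dp":[0,0,0.01],"roll":0,"jaw":0},{"dp":[0,0,0],"roll":0,"jaw":0}]}}

```text
t: 9.88
tool_pos: [0.5381, -0.1698, 0.2521]
ee_rot: [180.0, -0.0, -176.2]
force: [0.3, -1.1, -0.0]
gripper_width: 0.0855
```

Request:
{"fn": "jog_arm", "kwargs": {"targets": [{"dp":[0,0,0],"roll":0,"jaw":1},{"dp":[0,0,0],"roll":0,"jaw":1},{"dp":[0,0,0],"roll":0,"jaw":1},{"dp":[0,0,0],"roll":0,"jaw":1},{"dp":[0,0,0],"roll":0,"jaw":1}], "force": 40}}

```text
t: 10.5
tool_pos: [0.5382, -0.1707, 0.2525]
ee_rot: [-180.0, 0.0, -176.3]
force: [-1.0, -1.9, 2.0]
gripper_width: 0.0145
```

```bash
python3 meas.py 4
```

```text
10.5 [ 0.53816481 -0.17069369  0.25248845] [-1.79977783e+02  2.01961911e-02 -1.76268396e+02] 0.014453295383946727 [-1.01712906 -1.89286058  1.99558367]
scene [[-0.09394611  0.00154544]
 [ 0.10001941  0.20979941]]
side [[-0.09499644  0.0127458 ]
 [ 0.09490911  0.20845995]]
```

View pics/scene4_c.png

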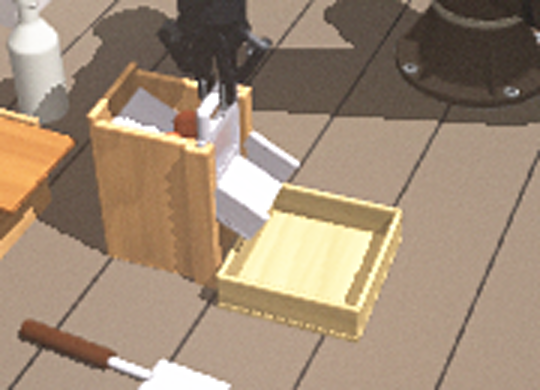

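The bar is held (14.5 mm opening). Raising.

Request:
{"fn": "jog_arm", "kwargs": {"targets": [{"dp":[0,0,-0.012],"roll":0,"jaw":1},{"dp":[0,0,-0.012],"roll":0,"jaw":1},{"dp":[0,0,-0.012],"roll":0,"jaw":1},{"dp":[0,0,-0.012],"roll":0,"jaw":1},{"dp":[0,0,-0.012],"roll":0,"jaw":1}], "force": 60}}

```text
t: 11.22
tool_pos: [0.5381, -0.1706, 0.3126]
ee_rot: [-180.0, -0.0, -176.3]
force: [3.3, -4.8, -7.9]
gripper_width: 0.0137
```

Request:
{"fn": "jog_arm", "kwargs": {"targets": [{"dp":[0,0,0],"roll":0,"jaw":1},{"dp":[0,0,0],"roll":0,"jaw":1},{"dp":[0,0,0],"roll":0,"jaw":1},{"dp":[0,0,0],"roll":0,"jaw":1},{"dp":[0,0,0],"roll":0,"jaw":1}]}}

```text
t: 11.85
tool_pos: [0.5381, -0.1706, 0.3123]
ee_rot: [-180.0, 0.0, -176.3]
force: [-0.8, -5.7, 3.4]
gripper_width: 0.0141
```

Request:
{"fn": "jog_arm", "kwargs": {"targets": [{"dp":[0,0,0],"roll":0,"jaw":1},{"dp":[0,0,0],"roll":0,"jaw":1},{"dp":[0,0,0],"roll":0,"jaw":1},{"dp":[0,0,0],"roll":0,"jaw":1},{"dp":[0,0,0],"roll":0,"jaw":1}]}}

```text
t: 12.48
tool_pos: [0.5381, -0.1706, 0.3123]
ee_rot: [-180.0, 0.0, -176.3]
force: [-0.3, -5.7, 3.2]
gripper_width: 0.014
```

```bash
python3 wr.py 5
```

```text
12.475 [ 0.53813551 -0.17062049  0.31227155] [-1.79986421e+02  5.49058883e-03 -1.76266023e+02] 0.01401071931493205 [-0.28992725 -5.72276658  3.16788748]
scene [[-0.09569299  0.00252959]
 [ 0.09921916  0.20987122]]
side [[-0.09493237  0.0256001 ]
 [ 0.09423657  0.20751585]]
bar 94 [[ 0.48302391 -0.17791752  0.23946322]
 [ 0.48341661 -0.17372914  0.25555384]
 [ 0.48371946 -0.16966024  0.26799197]] [[-0.057779   -0.00219619  0.23946322]
 [-0.05761313  0.00199867  0.25555384]
 [-0.05743539  0.00607696  0.26799197]]
ang -85.06998174355338
tray 2716 [[-0.09542007  0.02926701  0.04821992]
 [ 0.09175599  0.20842049  0.05809281]]
spout 3612 [[-0.05955112  0.02518855  0.09095263]
 [ 0.05189624  0.07982254  0.15787207]]
```

View pics/scene5_c.png

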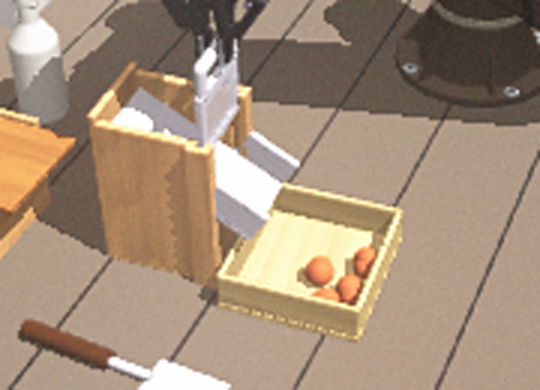

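View pics/side5_c.png

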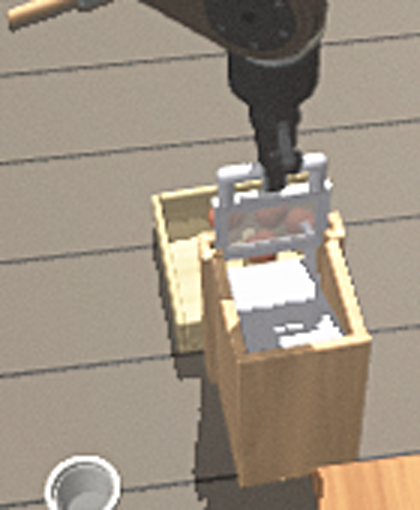

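View pics/w5.png

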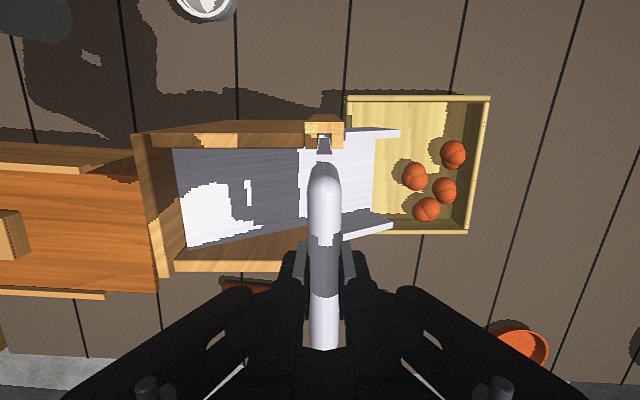

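The wrist view shows all four lumps in the tray at (415,175), (453,154), (444,190) and (426,209), and the hopper is empty. Lowering.

Request:
{"fn": "jog_arm", "kwargs": {"targets": [{"dp":[0,0,0.012],"roll":0,"jaw":1},{"dp":[0,0,0.012],"roll":0,"jaw":1},{"dp":[0,0,0.012],"roll":0,"jaw":1},{"dp":[0,0,0.012],"roll":0,"jaw":1},{"dp":[0,0,0.01],"roll":0,"jaw":1}]}}

```text
t: 13.25
tool_pos: [0.5381, -0.1706, 0.2539]
ee_rot: [-180.0, 0.0, -176.3]
force: [-0.2, -4.8, 3.8]
gripper_width: 0.0145
```

Request:
{"fn": "jog_arm", "kwargs": {"targets": [{"dp":[0,0,0.001],"roll":0,"jaw":1},{"dp":[0,0,0.001],"roll":0,"jaw":1},{"dp":[0,0,0.001],"roll":0,"jaw":1},{"dp":[0,0,0.001],"roll":0,"jaw":1},{"dp":[0,0,0],"roll":0,"jaw":1}]}}

```text
t: 13.88
tool_pos: [0.5381, -0.1706, 0.2501]
ee_rot: [-180.0, 0.0, -176.3]
force: [-0.1, -5.4, 0.9]
gripper_width: 0.0141
```

Request:
{"fn": "jog_arm", "kwargs": {"targets": [{"dp":[0,0,0.001],"roll":0,"jaw":1},{"dp":[0,0,0.001],"roll":0,"jaw":1},{"dp":[0,0,0],"roll":0,"jaw":1},{"dp":[0,0,0],"roll":0,"jaw":1},{"dp":[0,0,0],"roll":0,"jaw":1}]}}

```text
t: 14.5
tool_pos: [0.5381, -0.1706, 0.2481]
ee_rot: [-180.0, -0.0, -176.3]
force: [-0.0, -5.8, 0.7]
gripper_width: 0.0137
```

Request:
{"fn": "jog_arm", "kwargs": {"targets": [{"dp":[0,0,0.001],"roll":0,"jaw":1},{"dp":[0,0,0.001],"roll":0,"jaw":1},{"dp":[0,0,0],"roll":0,"jaw":1},{"dp":[0,0,0],"roll":0,"jaw":1},{"dp":[0,0,0],"roll":0,"jaw":1}]}}

```text
t: 15.12
tool_pos: [0.5382, -0.1706, 0.248]
ee_rot: [-179.9, 0.1, -176.3]
force: [-5.3, -3.5, 18.3]
gripper_width: 0.0137
```

Request:
{"fn": "jog_arm", "kwargs": {"targets": [{"dp":[0,0,0.001],"roll":0,"jaw":1},{"dp":[0,0,0.001],"roll":0,"jaw":1},{"dp":[0,0,0],"roll":0,"jaw":1},{"dp":[0,0,0],"roll":0,"jaw":1},{"dp":[0,0,0],"roll":0,"jaw":1}]}}

```text
t: 15.75
tool_pos: [0.5383, -0.1707, 0.2478]
ee_rot: [-179.9, 0.2, -176.3]
force: [-11.3, -1.6, 34.9]
gripper_width: 0.0138
```

The sash has hit its bottom stop: the force rose to 35 N with no travel. I'll release the preload, open, retreat upward and check.

Request:
{"fn": "jog_arm", "kwargs": {"targets": [{"dp":[0,0,-0.002],"roll":0,"jaw":1},{"dp":[0,0,-0.0015],"roll":0,"jaw":1},{"dp":[0,0,0],"roll":0,"jaw":0},{"dp":[0,0,0],"roll":0,"jaw":0},{"dp":[0,0,0],"roll":0,"jaw":0}]}}

```text
t: 16.38
tool_pos: [0.5381, -0.1701, 0.2475]
ee_rot: [180.0, -0.0, -176.3]
force: [-0.2, 0.1, 0.4]
gripper_width: 0.0677
```

Request:
{"fn": "jog_arm", "kwargs": {"targets": [{"dp":[0,0,0],"roll":0,"jaw":0},{"dp":[0,0,-0.02],"roll":0,"jaw":0},{"dp":[0,0,-0.03],"roll":0,"jaw":0},{"dp":[0,0,-0.03],"roll":0,"jaw":0},{"dp":[0,0,0],"roll":0,"jaw":0}]}}

```text
t: 17.0
tool_pos: [0.5386, -0.1706, 0.3298]
ee_rot: [-179.9, 0.2, -176.3]
force: [0.3, -0.6, -0.8]
gripper_width: 0.0854
```

Request:
{"fn": "jog_arm", "kwargs": {"targets": [{"dp":[0,0.035,0],"roll":0,"jaw":0},{"dp":[0,0.035,0],"roll":0,"jaw":0},{"dp":[0,0.035,0],"roll":0,"jaw":0},{"dp":[0,0,0],"roll":0,"jaw":0},{"dp":[0,0,0],"roll":0,"jaw":0}]}}

```text
t: 17.62
tool_pos: [0.5312, -0.066, 0.3273]
ee_rot: [180.0, -0.0, -176.2]
force: [-0.3, 0.1, -0.6]
gripper_width: 0.0853
```

```bash
cat > fin.py <<'E'
from wr import *
F=f.reshape(400,640,3)
b=(abs(f[:,0])<.03)&(abs(f[:,1])<.012)&(f[:,2]>.24)&(f[:,2]<.33);print('bar top z',np.percentile(f[b][:,2],[50,95,99]))
b=(abs(f[:,0])<.03)&(abs(f[:,1])<.012)&(f[:,2]>.205)&(f[:,2]<.23);print('sash top z',np.percentile(f[b][:,2],[50,95,99]))
hsv=cv2.cvtColor(d['pixels'],cv2.COLOR_RGB2HSV)
mk=((hsv[...,0]<12)&(hsv[...,1]>130)&(hsv[...,2]>80)).astype(np.uint8)
n,l,st,c=cv2.connectedComponentsWithStats(mk)
for i in range(1,n):
    if st[i,4]>60:
        g=F[l==i];print(c[i].round(),st[i,4],np.nanmedian(g,0).round(3),'zmax',np.nanpercentile(g[:,2],98).round(3))
E
python3 fin.py 6
```

```text
17.625 [ 0.53124871 -0.0659545   0.32725679] [ 1.79992581e+02 -3.69933989e-02 -1.76245690e+02] 0.08526569562142379 [-0.25569485  0.10735879 -0.58439237]
scene [[-0.09529627  0.00184821]
 [ 0.09955141  0.20985092]]
side [[-0.09498817  0.01789045]
 [ 0.09500333  0.20774725]]
bar 2932 [[ 0.48811768 -0.17785862  0.23941271]
 [ 0.52988751 -0.16755694  0.25227106]
 [ 0.58240195 -0.16023395  0.2547998 ]] [[-0.05275851 -0.00438962  0.23941271]
 [-0.01089044  0.00526347  0.25227106]
 [ 0.04163846  0.00995927  0.2547998 ]]
ang 3.5518182014921456
tray 2459 [[-0.09477796  0.01625229  0.04838235]
 [ 0.09221759  0.20898406  0.05801678]]
spout 3855 [[-0.05950911  0.02529717  0.09088032]
 [ 0.05210517  0.08028523  0.15788552]]
bar top z [0.25255483 0.25437473 0.25480982]
sash top z [0.21367104 0.21482875 0.21532755]
[377. 152.] 476 [-0.021  0.182  0.04 ] zmax 0.046
[342. 174.] 509 [0.013 0.133 0.037] zmax 0.043
[364. 197.] 920 [0.049 0.167 0.038] zmax 0.045
```

View pics/w6.png

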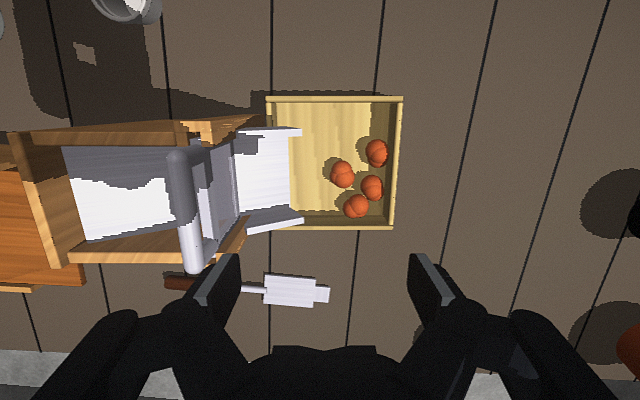

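View pics/scene6.png

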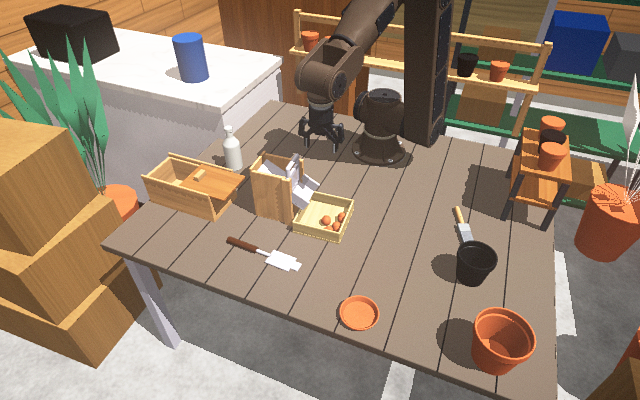

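The bar top is at 0.253–0.254 m and the sash top at about 0.213–0.215 m, which match shut (0.253 and 0.212). The four lumps lie in the tray with tops at or below 0.046 m, and the tray centre is at y≈0.118 m. The bystanders look unchanged and the gripper is free, so I'm handing in.

```bash
python3 -c "
from plant import r
print(r.sign_off())"
```

```text
the job is handed in; nothing more can be done
None
```

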